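# Vent the exposure unit and crack its stuck lid open

## Task

The film is exposed: on the vacuum exposure unit, first turn the selector until its pointer clicks in at the square vent mark (not a round one). Then use the bar handle to break the lid free of the sticky gasket without letting it fly up more than about a hand's width (80 mm), and finish while still holding the lid slightly open, with a gap of about 30 mm under its front edge. Leave the tape roll, ink jar and squeegee alone.

Things in the scene. Friction and masses are not known exactly. Their poses are not given: they have to be found in the camera images.
- unit: Grey benchtop vacuum exposure unit, a box 300 (its x) by 400 (its y) by 90 mm high, fixed to the bench; origin at the centre of its underside on the bench. Its front faces its -x, towards the robot; it stands turned up to 0.3 rad either way. The lid covers its left (+y) part and hinges at the back; the selector stands on the deck at the right (-y).
- lid_angle (a joint): Hinge angle of the lid (rad): 0 shut, grows as the front edge rises. A 30 mm gap is 0.12 rad. A sticky gasket holds it shut: pulling straight up at the handle takes about 15 to 20 N in all, greatest in the first 1 to 3 mm of lift; the pull then drops quickly to almost nothing at 6 to 12 mm, and past 16 mm only the lid's weight remains (about 3 to 6 N at the handle). It does not stay open by itself: let go, it drops back.
- lid_handle (a point): Middle of the lid's bar handle, a level round steel bar 14 mm thick and 110 mm long parallel to the unit's y, on two 12 mm posts at its ends. Shut, its centre is 149 mm above the bench and 40 mm above the lid's top face; it lies 236 mm in front of the hinge line and 54 mm above it. Free to be pinched from above with the fingers closing along the unit's x.
- lid: The lid with its bar handle: a glass panel in an aluminium frame, 250 by 250 by 14 mm, 0.5 to 0.95 kg. Origin at the point lid_hinge; its x axis points from the front edge to the hinge.
- lid_hinge (a point): A point on the hinge axis, at the middle of the lid's far edge, 95.5 mm above the bench; the axis runs level along the unit's y.
- lid_edge (a point): Middle of the lower front edge of the lid, 250 mm from the hinge axis; 95.5 mm above the bench when shut.
- selector (a joint): Angle of the selector (rad), growing clockwise seen from above. Click positions at 0, 0.45, 0.90 and 1.35; it stops just beyond both ends. It starts at or near 0. Each click takes about 0.06 N m to leave; let go anywhere near one, it settles into it.
- selector_grip (a point): On the selector's vertical axis, at the height to grip (121 mm above the bench). The selector is a black disc of 52 mm diameter with an upright bar grip across it, 44 mm long, 14 mm thick, its top 131 mm above the bench and 40 mm above its dial; the point's x axis lies along the bar, towards the pointing end (the end with the light line). 55 mm free to either side at least.
- selector_aim (a point): The spot on the dial that the pointer aims at, 50 mm from the selector's axis along the bar; it turns with the selector. At a click it lies over one of the four marks.
- vent_mark: The vent mark: a square aluminium plate 16 by 16 by 3 mm on the dial, 50 mm from the selector's axis, at any one of the click positions 0.45, 0.90 or 1.35. The other three marks are round, 8 mm across. Origin at the centre of its underside.
- tape_roll: Bystander: roll of tape, 64 mm across and 24 mm high, lying on the unit's deck behind the selector; origin under its centre.
- ink_jar: Bystander: white ink jar with a black cap, 84 mm across, 100 mm high, on the bench left of the unit; origin under its centre.
- squeegee: Bystander: wooden squeegee with a rubber blade, 230 by 90 mm and 28 mm thick, lying on the bench right of the unit; origin near its middle.

How it is judged (in metres and radians):
On the way, in this order (a step that is already met when the one before it is completed fails the run):
1. the selector has clicked in with its pointer at the square vent mark (horizontal distance between selector_aim and vent_mark below 0.008 m and velocity of joint selector below 0.2 rad/s), for 0.2 s.
2. the lid is broken free of the gasket and held open (value of joint lid_angle above 0.05 rad and horizontal distance between selector_aim and vent_mark below 0.008 m and contact force between the fingers and lid above 1 N), for 0.2 s.
At the end, for the whole second after the job is handed in: The selector's pointer is within 8 mm (0.16 rad) of the square mark on the dial; the lid stands still at 0.07 to 0.20 rad (17 to 50 mm gap at its front edge), held by the gripper's fingers (horizontal distance between selector_aim and vent_mark below 0.008 m and value of joint lid_angle between 0.07 and 0.2 rad and velocity of joint lid_angle between -0.05 and 0.05 rad/s and contact force between the fingers and lid above 1 N); the arm keeps its last pose, push and grip.
It fails at once if the lid is pulled open before the selector is at the vent mark (value of joint lid_angle above 0.04 rad and horizontal distance between selector_aim and vent_mark above 0.01 m).
It fails at once if the lid flies up more than about a hand's width (0.34 rad, 85 mm) (value of joint lid_angle above 0.34 rad).
It fails at once if the tape roll is moved more than 20 mm (distance of tape_roll from where it was at the start of the episode above 0.02 m).
It fails at once if the ink jar is moved more than 20 mm (distance of ink_jar from where it was at the start of the episode above 0.02 m).
It fails at once if the squeegee is moved more than 20 mm (distance of squeegee from where it was at the start of the episode above 0.02 m).
It also fails if it takes over 48 s, if anything falls off the work surface, if the arm or the gripper's body presses on something with over 40 N, if the wrist force passes 120 N, or if a joint passes its speed limit or range.

## Robot

A 6-joint arm with a two-finger parallel gripper is mounted at the origin on the work surface. World frame = base frame: x ahead of the robot, y to its left, z up, the work surface at z = 0. Lengths are in mm, angles in rad, forces in N, time in s.
With the tool pointing down it reaches from about 325 to 900 mm from the base axis. Payload 6.1 kg.
Tool frame: the origin (TCP) lies on the front face of the gripper's body, between the roots of the fingers; the fingertips stand 73 mm ahead of it and the grasp point (between the pads) lies env.hold_point_z ahead of it (env.hold_point_z is the distance from the TCP to the grasp point, in mm); z points along the fingers, y is the direction in which the jaws open and shut (so a half turn about z gives the same grasp; the last joint's range is limited). The gripper opens to 85 mm and grips with 20 to 120 N. Pads are 22 mm wide; open, the fingers measure 114 mm over their backs; the gripper's body (76 mm by 85 mm) begins 54 mm behind the grasp point. The pads swing forward as they close: fully open they stand 13 mm farther back than shut.
Start: joints at [-1.289, 0.22, 1.526, -0, 1.395, -0.126], TCP at [247.862, -573.743, 303.9] pointing down, gripper open.
Joint ranges: [-2.98, 2.98], [-0.91, 2.08], [0.09, 2.57], [-1.24, 4.39], [0.2, 2.65], [-2.68, 2.68]. Speed limits (rad/s): [2.57, 2.57, 3.01, 3.14, 3.14, 3.14].

## Interface

Orientations are given as a rotation vector (axis times angle).
In Python, from bench import env gives the robot as it stands.
- The arm moves only by the tool apply_moves, never from a script. Its argument "plan" is a list of rows, each an object with "grip": the opening, from 0 (shut) to 1 (fully open); "slide": the shift along the tool's x, y, z in cm, a list of three; "turn": the turn, a rotation vector about the tool's x, y, z in rad, a list of three. In form: [{"grip": grip, "slide": [dx, dy, dz], "turn": [rx, ry, rz]}, ...]. A call has 1 to 12 rows; each row shifts and turns the commanded pose from where the row before left it, along the tool's axes as they then stand; what a row does not reach is not made up. A row lasts 1/12 s, in which the tool goes at most 41.7 mm and 7.16 degrees, less where a joint would pass 70% of its speed; a pose out of reach is approached as far as the arm can. A call with a gripper value outside its range is refused whole. The fingers move at their own pace and stop on an object; "squeeze" is the grip in N (left out, the last holds). Time passes only in rows, so rows that do not move let the fingers close. It gives the time, the measured TCP pose, the force and the opening at its end, in the units of the state.
- env.observe(): the state, without advancing time (a new reading comes with each control period).
- env.read_camera(name): name is "side" or "top"; returns a dict with "frame" (420x560x3 uint8, red, green, blue), "intrinsics" (3x3 intrinsics, pixels), "dist_coeffs" ([k1, k2, p1, p2, k3] as OpenCV has them; the pictures are not rectified), "R" (3x3) and "t" (3): a world point X has camera coordinates R X + t. Camera axes: x right, y down, z forward; pixel columns grow to the right and rows downward; lengths in mm; the calibration is good to about 2 mm. A picture is of the moment at which its call begins. There is no depth.
- env.job_done(): hands the job in, once; it reports no verdict.
The state is a dict: "clock": time; "joint_pos": joint angles; "qvel": joint speeds; "joint_torque": joint torques, N m; "position": TCP position; "tool_rot": TCP orientation; "ft_force": force on the tool from outside, world axes, zero at the start; "torque": the same for the moment, N m; "gripper_width": finger opening in mm.
Only numpy, scipy, OpenCV 4.12 (cv2) and the standard library are available. Lean on these libraries where they do the work, as an engineer would, in place of code of your own. Each camera call takes 0.05 s, during which the arm holds its last target.

## Working session

There is one attempt and no reset: what is moved stays moved. The work goes in short steps, Python scripts to look and compute and a tool call to move; the robot and the scene stay as the last step left them, time stands still between calls to the robot, and variables do not carry over. Pictures are saved under pics/ and viewed, and the job is handed in when it is done.

Besides the shell and the picture viewer there is one more tool, called after "Call:" as a command line: name --argument value ..., lists and objects as JSON in quotes. apply_moves: Moves the arm, as the interface text tells. Its arguments: {"type":"object","properties":{"plan":{"type":"array","items":{"type":"object","properties":{"grip":{"type":"number"},"slide":{"type":"array","items":{"type":"number"}},"turn":{"type":"array","items":{"type":"number"}}}}},"squeeze":{"type":"number"}},"required":["plan"]}

```bash
ls; mkdir -p pics; python3 - <<'E'
from bench import env
import cv2,numpy as np
s=env.observe()
for k,v in s.items(): print(k,np.round(v,3))
print(env.hold_point_z)
for n in("side","top"):
    d=env.read_camera(n)
    cv2.imwrite(f"pics/{n}0.png",d["frame"][:,:,::-1])
    print(n,d["intrinsics"],d["dist_coeffs"],d["R"],d["t"])
E
```

```text
pics
clock 0.0
joint_pos [-1.289  0.221  1.528  0.     1.395 -0.126]
qvel [-0.001  0.001  0.001 -0.003 -0.001 -0.002]
joint_torque [-0.000e+00 -4.969e+01 -3.894e+01 -0.000e+00  1.100e-02 -0.000e+00]
position [ 247.745 -573.283  302.789]
tool_rot [-3.075 -0.636  0.   ]
ft_force [1.003 0.634 0.141]
torque [0.027 0.04  0.029]
gripper_width 85.449
53.900000000000006
side [[513.99760622   0.         280.73910919]
 [  0.         513.99760622 205.56040352]
 [  0.           0.           1.        ]] [-0.08991504  0.          0.          0.          0.        ] [[-0.97258501 -0.23245036 -0.00672541]
 [-0.1699582   0.73025892 -0.66169186]
 [ 0.15872181 -0.64240855 -0.74974572]] [ 615.52501995  134.78360453 1381.70280601]
top [[425.23713378   0.         275.17723793]
 [  0.         425.23713378 211.07866275]
 [  0.           0.           1.        ]] [-0.01856453  0.          0.          0.          0.        ] [[ 1.47465449e-02 -9.99891122e-01 -5.32770288e-04]
 [-9.99361048e-01 -1.47213733e-02 -3.25695644e-02]
 [ 3.25581752e-02  1.01271842e-03 -9.99469329e-01]] [  48.22392764  615.66748801 1038.48363607]
```

View pics/side0.png

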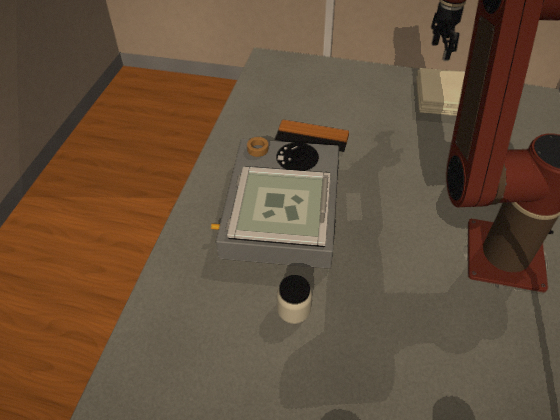

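View pics/top0.png

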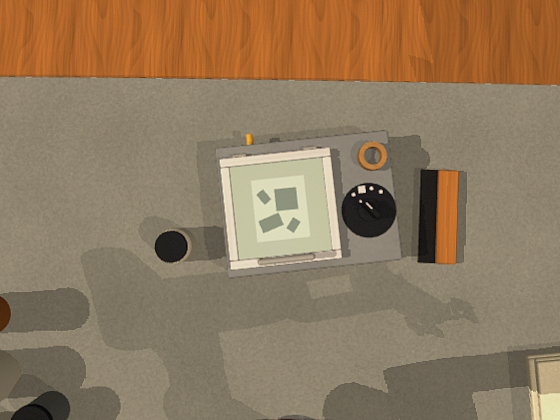

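The top view shows the unit: dial at about (369,210), its marks along the upper edge with the square one near (362,188). The handle is near (287,259), the tape roll at (372,156), the jar at (172,246) and the squeegee at (440,216). I'll zoom in next.

```bash
python3 - <<'E'
import cv2,numpy as np
a=cv2.imread("pics/top0.png")
c=cv2.resize(a[170:250,330:410],None,fx=7,fy=7,interpolation=cv2.INTER_CUBIC)
cv2.imwrite("pics/z1.png",c)
c=cv2.resize(a[125:285,205:405],None,fx=3.7,fy=3.7,interpolation=cv2.INTER_CUBIC)
cv2.imwrite("pics/z2.png",c)
b=cv2.imread("pics/side0.png")
c=cv2.resize(b[130:250,215:355],None,fx=5,fy=5,interpolation=cv2.INTER_CUBIC)
cv2.imwrite("pics/z3.png",c)
E
```

```text
(no output)
```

View pics/z1.png

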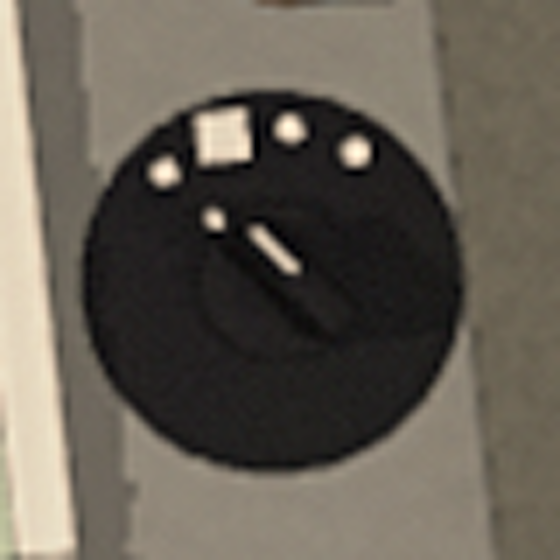

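View pics/z2.png

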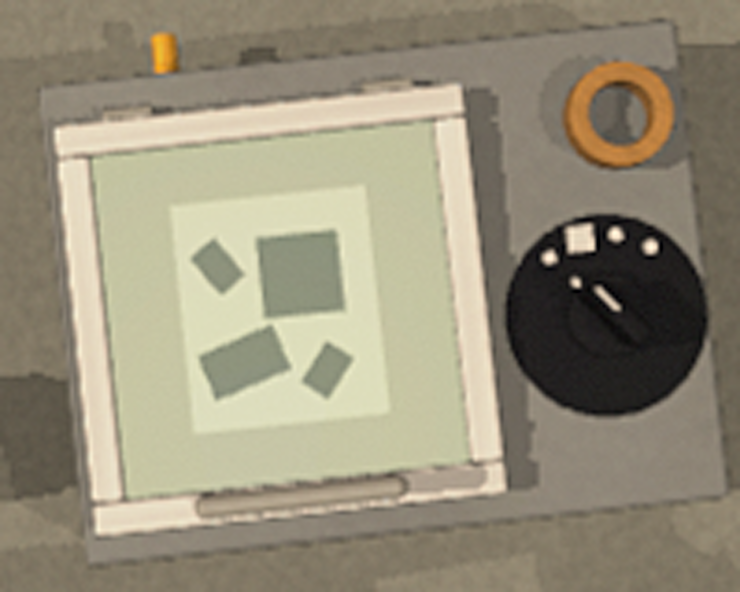

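View pics/z3.png

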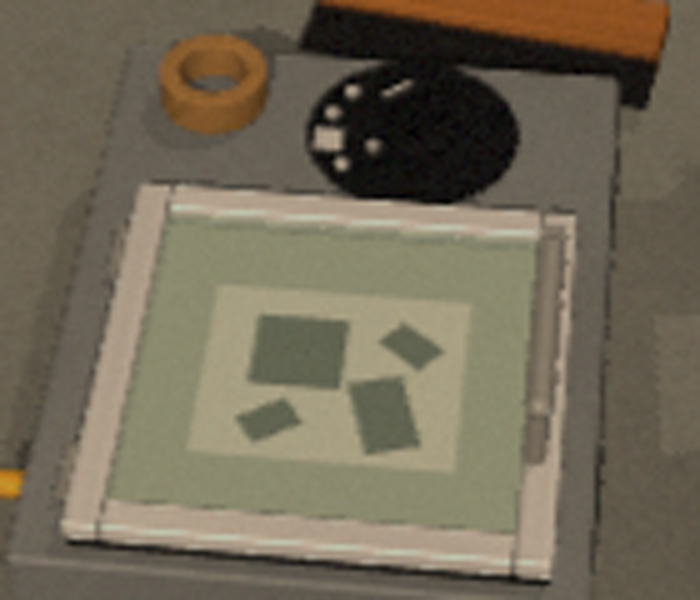

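```bash
cat > h.py <<'E'
from bench import env
import cv2,numpy as np
def ray(d,px,z):
    px=np.array(px,float).reshape(-1,1,2)
    u=cv2.undistortPoints(px,d["intrinsics"],np.array(d["dist_coeffs"])).reshape(-1,2)
    R=np.array(d["R"]);t=np.array(d["t"])
    c=-R.T@t; v=np.c_[u,np.ones(len(u))]@R
    return c+v*((z-c[2])/v[:,2])[:,None]
def proj(d,X):
    return cv2.projectPoints(np.array(X,float).reshape(-1,1,3),cv2.Rodrigues(np.array(d["R"]))[0],np.array(d["t"]),d["intrinsics"],np.array(d["dist_coeffs"]))[0].reshape(-1,2)
def tri(d1,p1,d2,p2):
    A=[];b=[]
    for d,p in((d1,p1),(d2,p2)):
        a=ray(d,p,0)[0];c=-np.array(d["R"]).T@np.array(d["t"]);v=(a-c)/np.linalg.norm(a-c)
        P=np.eye(3)-np.outer(v,v);A.append(P);b.append(P@c)
    return np.linalg.solve(sum(A),sum(b)),
E
python3 - <<'E'
from h import *
for n in("top","side"):
    d=env.read_camera(n);g=d["frame"].max(2).astype(np.uint8)
    x0,x1,y0,y1=(335,402,178,243) if n=="top" else (272,325,138,175)
    print(n)
    m=np.zeros_like(g);m[y0:y1,x0:x1]=(g[y0:y1,x0:x1]<62)*255
    m=cv2.morphologyEx(m,cv2.MORPH_CLOSE,np.ones((5,5),np.uint8))
    cs,_=cv2.findContours(m,cv2.RETR_EXTERNAL,cv2.CHAIN_APPROX_NONE)
    c=max(cs,key=cv2.contourArea); h=cv2.convexHull(c).reshape(-1,2)
    W=ray(d,h,92)[:,:2]
    A=np.c_[2*W,np.ones(len(W))];s=np.linalg.lstsq(A,(W**2).sum(1),rcond=None)[0]
    print("dial",s[:2],np.sqrt(s[2]+s[0]**2+s[1]**2),cv2.contourArea(c))
    b=np.zeros_like(g);cv2.drawContours(b,[h.reshape(-1,1,2)],-1,255,-1);b=cv2.erode(b,np.ones((3,3)))
    b=((b>0)&(g>110)).astype(np.uint8)
    k,l,st,ce=cv2.connectedComponentsWithStats(b)
    for i in range(1,k):
        ys,xs=np.where(l==i);w=g[ys,xs].astype(float)-60
        p=[(xs*w).sum()/w.sum(),(ys*w).sum()/w.sum()]
        q=ray(d,p,93)[0][:2];q2=ray(d,p,131)[0][:2]
        r=q-s[:2]
        print(st[i],np.round(p,1),q.round(1),"rad",np.hypot(*r).round(1),"ang",np.arctan2(r[1],r[0]).round(3),"at131",q2.round(1))
E
```

```text
top
dial [ 618.55686569 -154.66158249] 61.49239869889734 2146.0
[358 185   8   9  58] [361.4 189. ] [ 665.3 -138.4] rad 49.5 ang 0.336 at131 [ 661.9 -130.7]
[369 186   5   4  15] [370.9 187.8] [ 668.4 -160. ] rad 50.1 ang -0.106 at131 [ 664.9 -151.5]
[379 189   4   5  16] [380.4 191.3] [ 660.8 -181.7] rad 50.2 ang -0.569 at131 [ 657.7 -172.3]
[351 192   5   5  14] [353.1 194.1] [ 653.4 -119.5] rad 49.5 ang 0.79 at131 [ 650.5 -112.6]
[359 200   3   3   8] [360.2 200.9] [ 638.1 -135.7] rad 27.2 ang 0.768 at131 [ 635.9 -128.2]
[366 202   7   7  19] [368.6 205.3] [ 628.4 -155. ] rad 9.8 ang -0.038 at131 [ 626.5 -146.7]
side
dial [ 622.8105261  -186.55575263] 85.95026055983348 1160.5
[284 147   3   2   6] [285.  147.6] [ 663.1 -183.5] rad 40.4 ang 0.076 at131 [ 653.5 -142.6]
[294 146   3   2   3] [294.9 146.7] [ 635.1 -193.8] rad 14.3 ang -0.536 at131 [ 626.5 -152.6]
[292 148   1   1   1] [292. 148.] [ 642.2 -186.3] rad 19.4 ang 0.013 at131 [ 633.4 -145.3]
[280 151   3   3   5] [281. 152.] [ 670.2 -161.8] rad 53.5 ang 0.482 at131 [ 660.4 -121.7]
[278 156   5   4  20] [280.1 157.5] [ 667.2 -138.3] rad 65.6 ang 0.827 at131 [657.5 -99. ]
[289 158   1   2   2] [289.  158.5] [ 640.8 -139.8] rad 50.1 ang 1.204 at131 [ 632.  -100.5]
[282 162   2   2   4] [282.6 162.4] [ 655.3 -119.4] rad 74.6 ang 1.12 at131 [646.  -80.9]
```

```bash
python3 - <<'E'
from h import *
d=env.read_camera("top");f=d["frame"]
hsv=cv2.cvtColor(f,cv2.COLOR_RGB2HSV)
for (u,v) in [(287,259),(270,260),(300,258),(323,254),(240,265),(225,200),(290,180),(250,146),(210,200)]: print((u,v),f[v,u],hsv[v,u])
c=cv2.resize(f[240:285,215:350,::-1],None,fx=5.8,fy=5.8,interpolation=cv2.INTER_NEAREST)
cv2.imwrite("pics/z4.png",c)
d=env.read_camera("side");f=d["frame"]
c=cv2.resize(f[165:255,310:345,::-1],None,fx=6.5,fy=6.5,interpolation=cv2.INTER_NEAREST)
cv2.imwrite("pics/z5.png",c)
E
```

```text
(287, 259) [180 166 142] [ 19  54 180]
(270, 260) [173 157 136] [ 17  55 173]
(300, 258) [184 169 147] [ 18  51 184]
(323, 254) [172 158 141] [ 16  46 172]
(240, 265) [230 216 192] [ 19  42 230]
(225, 200) [232 220 194] [ 21  42 232]
(290, 180) [219 219 184] [ 30  41 219]
(250, 146) [145 138 124] [ 20  37 145]
(210, 200) [128 119  99] [ 21  58 128]
```

View pics/z4.png

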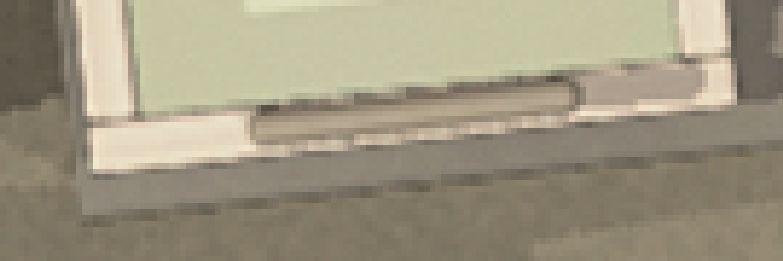

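View pics/z5.png

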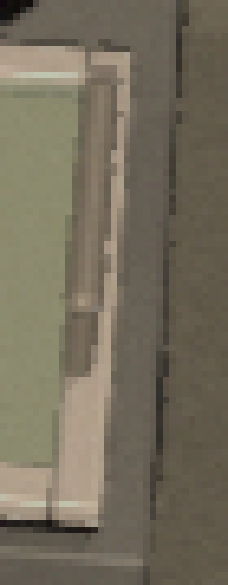

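```bash
python3 - <<'E'
from h import *
d=env.read_camera("top");f=d["frame"]
g=cv2.cvtColor(f,cv2.COLOR_RGB2GRAY)
m=np.zeros_like(g);m[140:280,212:350]=(g[140:280,212:350]>175)*255
m=cv2.morphologyEx(m,cv2.MORPH_CLOSE,np.ones((9,9),np.uint8))
cs,_=cv2.findContours(m,cv2.RETR_EXTERNAL,cv2.CHAIN_APPROX_NONE)
c=max(cs,key=cv2.contourArea)
W=ray(d,c.reshape(-1,2),109)[:,:2].astype(np.float32)
r=cv2.minAreaRect(W);print("rect",r,cv2.boxPoints(r).round(1).tolist())
# line fit per side
B=cv2.boxPoints(r)
for i in range(4):
    a,b=B[i],B[(i+1)%4];t=(b-a)/np.linalg.norm(b-a);n=np.array([-t[1],t[0]])
    q=W[(abs((W-a)@n)<4)&((W-a)@t>15)&((b-W)@t>15)]
    l=cv2.fitLine(q,cv2.DIST_HUBER,0,.01,.01).ravel();print("side",l.round(3),"ang",np.arctan2(l[1],l[0]).round(4),len(q))
# handle
top=ray(d,[[258.1+.0,262.0],[315,256.6],[286.5,259.2]],149);print(top.round(1))
v=top[1]-top[0];print(np.linalg.norm(v),np.arctan2(v[1],v[0])+np.pi/2)
s=env.read_camera("side")
p=[310+91/6.5-.5,165+192/6.5-.5];print("side p",p,tri(d,[286.5,259.2],s,p))
for yaw in (0.09,0.1,0.11):
    pass
E
```

```text
rect ((618.9962158203125, 46.56945037841797), (249.73883056640625, 247.580322265625), 6.961070537567139) [[480.0, 154.3000030517578], [510.0, -91.4000015258789], [757.9000244140625, -61.20000076293945], [727.9000244140625, 184.60000610351562]]
side [ 1.23000e-01 -9.92000e-01  4.95922e+02  3.44470e+01] ang -1.447 97
side [ 9.93000e-01  1.21000e-01  6.32919e+02 -7.53480e+01] ang 0.121 98
side [ 1.15000e-01 -9.93000e-01  7.40838e+02  5.98750e+01] ang -1.4556 97
side [9.93000e-01 1.20000e-01 6.04617e+02 1.68372e+02] ang 0.1207 97
[[501.3  91.9 149. ]
 [514.5 -29.2 149. ]
 [508.1  31.5 149. ]]
121.83942929545141 0.10903840964744282
side p [323.5, 194.03846153846155] (array([509.48405311,  31.84249443, 153.04252907]),)
```

```bash
cat >> h.py <<'E'
from scipy.spatial.transform import Rotation as Ro
def to(target,xang,dz=None):
    """tool-frame slide (cm) and z-turn to put TCP at target with tool x at world angle xang, tool down"""
    s=env.observe();R=Ro.from_rotvec(s["tool_rot"]);p=np.array(s["position"])
    want=Ro.from_matrix(np.c_[[np.cos(xang),np.sin(xang),0],[np.sin(xang),-np.cos(xang),0],[0,0,-1]])
    print("t",s["clock"],"pos",p.round(1),"F",np.round(s["ft_force"],1),"T",np.round(s["torque"],2),"w",s["gripper_width"],"xang",np.arctan2(*R.as_matrix()[[1,0],0]).round(4))
    print("slide cm",(R.inv().apply(np.array(target)-p)/10).round(2),"turn",(R.inv()*want).as_rotvec().round(4),"j",np.round(s["joint_pos"],2))
E
python3 -c "
from h import *
to([618.6,-154.7,260],0.79)"
```

```text
t 0.4 pos [ 247.8 -573.7  303.8] F [-0.6 -0.2 -0.2] T [-0.03  0.03 -0.03] w 85.22588004003283 xang 0.4078
slide cm [ 50.65 -23.76   4.38] turn [-3.000e-04 -1.000e-04 -3.822e-01] j [-1.29  0.22  1.53  0.    1.39 -0.13]
```

Call:
apply_moves --plan '[{"grip": 0.65,"slide": [0,0,0],"turn": [0,0,-0.095]},{"grip": 0.65,"slide": [0,0,0],"turn": [0,0,-0.095]},{"grip": 0.65,"slide": [0,0,0],"turn": [0,0,-0.095]},{"grip": 0.65,"slide": [0,0,0],"turn": [0,0,-0.095]},{"grip": 0.65,"slide": [0,0,0],"turn": [0,0,0]},{"grip": 0.65,"slide": [0,0,0],"turn": [0,0,0]}]'

```text
clock: 0.9
position: [247.9, -573.7, 303.9]
tool_rot: [-2.903, -1.202, -0.0]
ft_force: [-0.2, -0.3, -0.3]
gripper_width: 55.6
```

```bash
python3 -c "
from h import *
to([618.6,-154.7,260],0.79)"
```

```text
t 0.9 pos [ 247.9 -573.7  303.9] F [-0.2 -0.3 -0.3] T [-0.02 -0.01  0.01] w 55.64718706592915 xang 0.785
slide cm [55.84 -3.44  4.39] turn [-0.    -0.    -0.005] j [-1.29  0.22  1.53  0.    1.39 -0.5 ]
```

Call:
apply_moves --plan '[{"grip": 0.65,"slide": [3.5,-0.21,0.2],"turn": [0,0,0]},{"grip": 0.65,"slide": [3.5,-0.21,0.2],"turn": [0,0,0]},{"grip": 0.65,"slide": [3.5,-0.21,0.2],"turn": [0,0,0]},{"grip": 0.65,"slide": [3.5,-0.21,0.2],"turn": [0,0,0]},{"grip": 0.65,"slide": [3.5,-0.21,0.2],"turn": [0,0,0]},{"grip": 0.65,"slide": [3.5,-0.21,0.2],"turn": [0,0,0]},{"grip": 0.65,"slide": [3.5,-0.21,0.2],"turn": [0,0,0]},{"grip": 0.65,"slide": [3.5,-0.21,0.2],"turn": [0,0,0]},{"grip": 0.65,"slide": [3.5,-0.21,0.2],"turn": [0,0,0]},{"grip": 0.65,"slide": [3.5,-0.21,0.2],"turn": [0,0,0]},{"grip": 0.65,"slide": [3.5,-0.21,0.2],"turn": [0,0,0]},{"grip": 0.65,"slide": [3.5,-0.21,0.2],"turn": [0,0,0]}]'

```text
clock: 1.9
position: [527.2, -256.8, 280.0]
tool_rot: [2.902, 1.201, 0.0]
ft_force: [0.7, -0.8, 0.2]
gripper_width: 55.8
```

Call:
apply_moves --plan '[{"grip": 0.65,"slide": [3.5,-0.21,0.5],"turn": [0,0,0]},{"grip": 0.65,"slide": [3.5,-0.21,0.5],"turn": [0,0,0]},{"grip": 0.65,"slide": [3.5,-0.21,0.5],"turn": [0,0,0]},{"grip": 0.65,"slide": [3.3,-0.21,0.5],"turn": [0,0,0]},{"grip": 0.65,"slide": [0,0,0],"turn": [0,0,0]},{"grip": 0.65,"slide": [0,0,0],"turn": [0,0,0]}]'

```text
clock: 2.4
position: [618.2, -152.8, 259.2]
tool_rot: [-2.9, -1.207, 0.001]
ft_force: [-0.4, -0.5, -0.3]
gripper_width: 55.6
```

```bash
python3 - <<'E'
from h import *
to([618.6,-154.7,175],0.79)
for n,w in(("top",(130,300,250,450)),("side",(90,210,220,380))):
    f=env.read_camera(n)["frame"];cv2.imwrite(f"pics/{n}1.png",cv2.resize(f[w[0]:w[1],w[2]:w[3],::-1],None,fx=3.5,fy=3.5,interpolation=cv2.INTER_CUBIC))
E
```

```text
t 2.4 pos [ 618.2 -152.8  259.2] F [-0.4 -0.5 -0.3] T [ 0.01  0.   -0.05] w 55.64948286081864 xang 0.7886
slide cm [-0.1   0.17  8.42] turn [-0.0011  0.0005 -0.0014] j [-0.37  0.28  1.54 -0.    1.32  0.42]
```

View pics/top1.png

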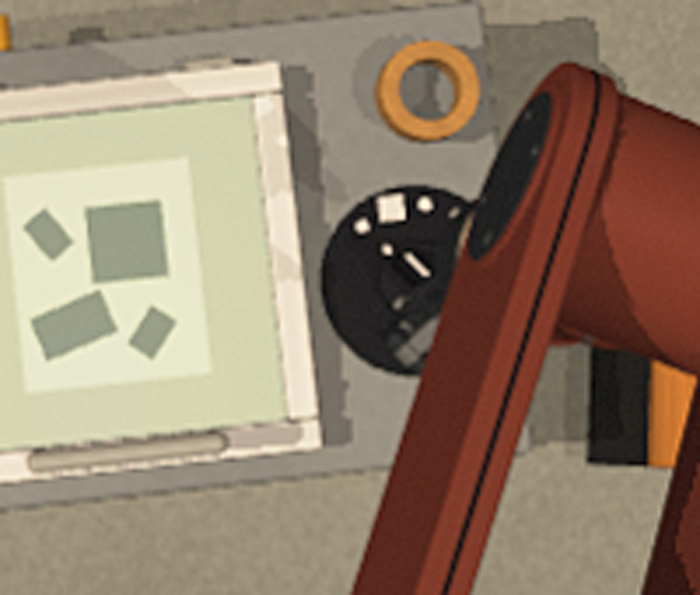

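View pics/side1.png

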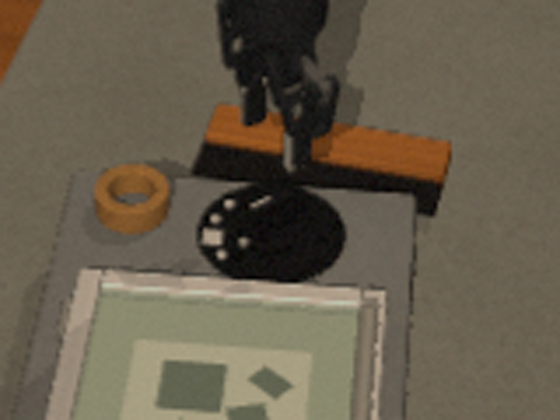

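The top view shows the gripper beside and above the dial, the pointer still on the first round mark. Nothing obstructs the way down, so I descend.

Call:
apply_moves --plan '[{"grip": 0.65,"slide": [-0.1,0.17,1.6],"turn": [0,0,0]},{"grip": 0.65,"slide": [0,0,1.6],"turn": [0,0,0]},{"grip": 0.65,"slide": [0,0,1.6],"turn": [0,0,0]},{"grip": 0.65,"slide": [0,0,1.6],"turn": [0,0,0]},{"grip": 0.65,"slide": [0,0,1.0],"turn": [0,0,0]},{"grip": 0.65,"slide": [0,0,0.8],"turn": [0,0,0]},{"grip": 0.65,"slide": [0,0,0],"turn": [0,0,0]},{"grip": 0.65,"slide": [0,0,0],"turn": [0,0,0]}]'

```text
clock: 3.17
position: [618.0, -157.0, 178.1]
tool_rot: [-2.902, -1.204, 0.0]
ft_force: [0.6, 0.7, 0.6]
gripper_width: 55.5
```

```bash
python3 -c "
from h import *
to([618.6,-154.7,175],0.79)"
```

```text
t 3.1667 pos [ 618.  -157.   178.1] F [0.6 0.7 0.6] T [-0.07  0.   -0.01] w 55.495587569871205 xang 0.7867
slide cm [ 0.21 -0.12  0.31] turn [-0.0001  0.     -0.0033] j [-0.37  0.36  1.6   0.    1.18  0.41]
```

Now I correct the small offset and close gently.

Call:
apply_moves --plan '[{"grip": 0.65,"slide": [0.2,-0.15,0.3],"turn": [0,0,0]},{"grip": 0.65,"slide": [0,0,0],"turn": [0,0,0]},{"grip": 0.05,"slide": [0,0,0],"turn": [0,0,0]},{"grip": 0.05,"slide": [0,0,0],"turn": [0,0,0]},{"grip": 0.05,"slide": [0,0,0],"turn": [0,0,0]},{"grip": 0.05,"slide": [0,0,0],"turn": [0,0,0]},{"grip": 0.05,"slide": [0,0,0],"turn": [0,0,0]},{"grip": 0.05,"slide": [0,0,0],"turn": [0,0,0]},{"grip": 0.05,"slide": [0,0,0],"turn": [0,0,0]},{"grip": 0.05,"slide": [0,0,0],"turn": [0,0,0]}]' --squeeze 30

```text
clock: 4.0
position: [619.8, -155.2, 175.7]
tool_rot: [2.898, 1.204, 0.004]
ft_force: [3.1, -3.0, -1.0]
gripper_width: 13.5
```

```bash
python3 -c "
from h import *
to([618.6,-154.7,175],0.79)"
```

```text
t 4.0 pos [ 619.8 -155.2  175.7] F [ 3.1 -3.  -1. ] T [-0.54 -0.59  0.08] w 13.490487056907282 xang 0.7876
slide cm [-0.05 -0.12  0.07] turn [ 0.0044 -0.0009 -0.0024] j [-0.37  0.37  1.6  -0.    1.17  0.42]
```

The bar is held (width 13.5 mm, side force about 4 N). Now I turn it clockwise by one click.

Call:
apply_moves --plan '[{"grip": 0.05,"slide": [0,0.03,0],"turn": [0,0,0.05]},{"grip": 0.05,"slide": [0,0.03,0],"turn": [0,0,0.05]},{"grip": 0.05,"slide": [0,0,0],"turn": [0,0,0.05]},{"grip": 0.05,"slide": [0,0,0],"turn": [0,0,0.05]},{"grip": 0.05,"slide": [0,0,0],"turn": [0,0,0.05]},{"grip": 0.05,"slide": [0,0,0],"turn": [0,0,0.05]},{"grip": 0.05,"slide": [0,0,0],"turn": [0,0,0.05]},{"grip": 0.05,"slide": [0,0,0],"turn": [0,0,0.05]},{"grip": 0.05,"slide": [0,0,0],"turn": [0,0,0.05]},{"grip": 0.05,"slide": [0,0,0],"turn": [0,0,0]},{"grip": 0.05,"slide": [0,0,0],"turn": [0,0,0]},{"grip": 0.05,"slide": [0,0,0],"turn": [0,0,0]}]'

```text
clock: 5.0
position: [620.1, -155.6, 175.7]
tool_rot: [3.094, 0.527, 0.005]
ft_force: [4.1, -3.6, -1.8]
gripper_width: 13.1
```

```bash
python3 - <<'E'
from h import *
to([618.6,-154.7,175],0.337)
for n,w in(("top",(130,300,250,450)),("side",(90,210,220,380))):
    f=env.read_camera(n)["frame"];cv2.imwrite(f"pics/{n}2.png",cv2.resize(f[w[0]:w[1],w[2]:w[3],::-1],None,fx=3.5,fy=3.5,interpolation=cv2.INTER_CUBIC))
E
```

```text
t 5.0 pos [ 620.1 -155.6  175.7] F [ 4.1 -3.6 -1.8] T [-0.48 -0.61  0.05] w 13.148213562691822 xang 0.3374
slide cm [-0.12 -0.14  0.07] turn [ 0.0035 -0.0026  0.0004] j [-0.37  0.37  1.6  -0.    1.17  0.87]
```

View pics/side2.png

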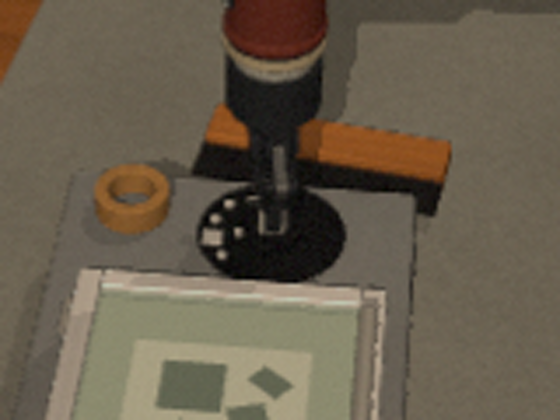

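View pics/top2.png

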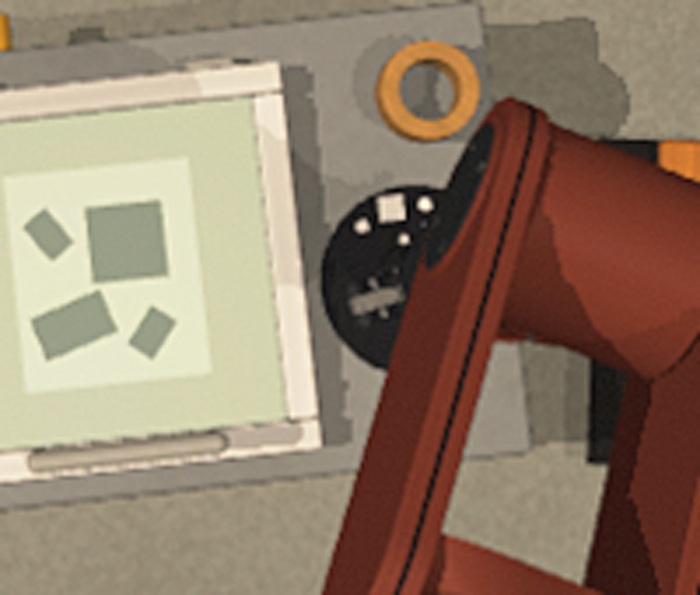

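The pointer dot now sits at top-crop (403,239), in line with the square at (391,208). I release the bar and rise.

Call:
apply_moves --plan '[{"grip": 0.6,"slide": [0,0,0],"turn": [0,0,0]},{"grip": 0.6,"slide": [0,0,0],"turn": [0,0,0]},{"grip": 0.6,"slide": [0,0,0],"turn": [0,0,0]},{"grip": 0.6,"slide": [0,0,0],"turn": [0,0,0]},{"grip": 0.6,"slide": [0,0,0],"turn": [0,0,0]},{"grip": 0.6,"slide": [0,0,-1],"turn": [0,0,0]},{"grip": 0.6,"slide": [0,0,-2],"turn": [0,0,0]},{"grip": 0.6,"slide": [0,0,-2],"turn": [0,0,0]},{"grip": 0.6,"slide": [0,0,-2],"turn": [0,0,0]},{"grip": 0.6,"slide": [0,0,-2],"turn": [0,0,0]},{"grip": 0.6,"slide": [0,0,0],"turn": [0,0,0]},{"grip": 0.6,"slide": [0,0,0],"turn": [0,0,0]}]'

```text
clock: 6.1
position: [619.8, -154.6, 267.3]
tool_rot: [3.095, 0.528, 0.005]
ft_force: [0.2, 0.1, -0.9]
gripper_width: 51.2
```

```bash
python3 - <<'E'
from h import *
d=env.read_camera("top")
f=d["frame"];w=(130,300,250,450);cv2.imwrite(f"pics/top3.png",cv2.resize(f[w[0]:w[1],w[2]:w[3],::-1],None,fx=3.5,fy=3.5,interpolation=cv2.INTER_CUBIC))
c=np.array([618.5,-154.7,131])
to([508.5,32.3,250],0.12+np.pi/2)
to([508.5,32.3,250],0.12-np.pi/2)
E
```

```text
t 6.15 pos [ 619.  -154.4  265.4] F [-0.   0.1 -0.4] T [-0.02  0.05  0.  ] w 51.381975186215 xang 0.3379
slide cm [ -4.24 -21.27   1.52] turn [ 9.0000e-04 -2.0000e-04 -1.3529e+00] j [-0.37  0.28  1.53 -0.    1.33  0.87]
t 6.15 pos [ 619.  -154.4  265.4] F [-0.   0.1 -0.4] T [-0.02  0.05  0.  ] w 51.381975186215 xang 0.3379
slide cm [ -4.24 -21.27   1.52] turn [-2.0000e-04 -1.0000e-03  1.7887e+00] j [-0.37  0.28  1.53 -0.    1.33  0.87]
```

View pics/top3.png

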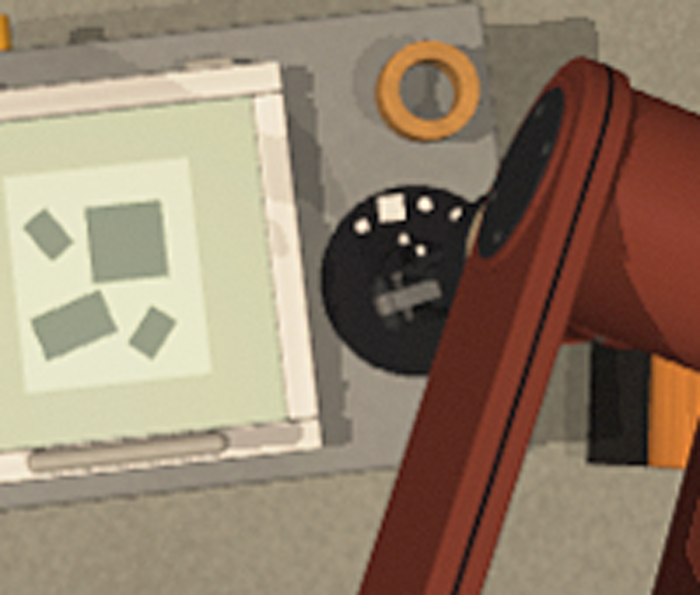

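The pointer dot at (403,239) and the light line at (420,250) stay in line with the square after release. Next I reorient for the handle.

Call:
apply_moves --plan '[{"grip": 0.6,"slide": [0,0,0],"turn": [0,0,-0.113]},{"grip": 0.6,"slide": [0,0,0],"turn": [0,0,-0.113]},{"grip": 0.6,"slide": [0,0,0],"turn": [0,0,-0.113]},{"grip": 0.6,"slide": [0,0,0],"turn": [0,0,-0.113]},{"grip": 0.6,"slide": [0,0,0],"turn": [0,0,-0.113]},{"grip": 0.6,"slide": [0,0,0],"turn": [0,0,-0.113]},{"grip": 0.6,"slide": [0,0,0],"turn": [0,0,-0.113]},{"grip": 0.6,"slide": [0,0,0],"turn": [0,0,-0.113]},{"grip": 0.6,"slide": [0,0,0],"turn": [0,0,-0.113]},{"grip": 0.6,"slide": [0,0,0],"turn": [0,0,-0.113]},{"grip": 0.6,"slide": [0,0,0],"turn": [0,0,-0.113]},{"grip": 0.6,"slide": [0,0,0],"turn": [0,0,-0.11]}]'

```text
clock: 7.15
position: [618.1, -154.1, 262.8]
tool_rot: [-2.075, -2.354, 0.002]
ft_force: [-0.6, -0.6, -0.1]
gripper_width: 51.1
```

```bash
python3 - <<'E'
from h import *
to([508.5,32.3,260],0.12+np.pi/2)
E
```

```text
t 7.15 pos [ 618.1 -154.1  262.8] F [-0.6 -0.6 -0.1] T [ 0.02 -0.01 -0.  ] w 51.11547158492907 xang 1.6964
slide cm [19.86 -8.53  0.33] turn [-0.0031 -0.0016  0.0056] j [-0.37  0.28  1.53 -0.    1.33 -0.49]
```

Call:
apply_moves --plan '[{"grip": 0.6,"slide": [2.5,-1.07,0],"turn": [0,0,0]},{"grip": 0.6,"slide": [2.5,-1.07,0],"turn": [0,0,0]},{"grip": 0.6,"slide": [2.5,-1.07,0],"turn": [0,0,0]},{"grip": 0.6,"slide": [2.5,-1.07,0],"turn": [0,0,0]},{"grip": 0.6,"slide": [2.5,-1.07,0],"turn": [0,0,0]},{"grip": 0.6,"slide": [2.5,-1.07,0],"turn": [0,0,0]},{"grip": 0.6,"slide": [2.5,-1.07,0],"turn": [0,0,0]},{"grip": 0.6,"slide": [2.3,-1.0,0],"turn": [0,0,0]},{"grip": 0.6,"slide": [0,0,0],"turn": [0,0,0]},{"grip": 0.6,"slide": [0,0,0],"turn": [0,0,0]},{"grip": 0.6,"slide": [0,0,0],"turn": [0,0,0]}]'

```text
clock: 8.07
position: [510.8, 31.8, 264.1]
tool_rot: [-2.083, -2.351, 0.002]
ft_force: [0.3, -0.1, 0.8]
gripper_width: 51.3
```

```bash
python3 - <<'E'
from h import *
to([508.5,32.3,203],0.12+np.pi/2)
for n,w in(("top",(130,300,210,410)),("side",(90,250,200,380))):
    f=env.read_camera(n)["frame"];cv2.imwrite(f"pics/{n}4.png",cv2.resize(f[w[0]:w[1],w[2]:w[3],::-1],None,fx=3.5,fy=3.5,interpolation=cv2.INTER_CUBIC))
E
```

```text
t 8.0667 pos [510.8  31.8 264.1] F [ 0.3 -0.1  0.8] T [0.01 0.02 0.01] w 51.28587394391236 xang 1.6913
slide cm [ 0.08 -0.21  6.11] turn [-0.0012  0.0001  0.0005] j [-0.09 -0.02  1.86 -0.    1.3  -0.21]
```

View pics/side4.png

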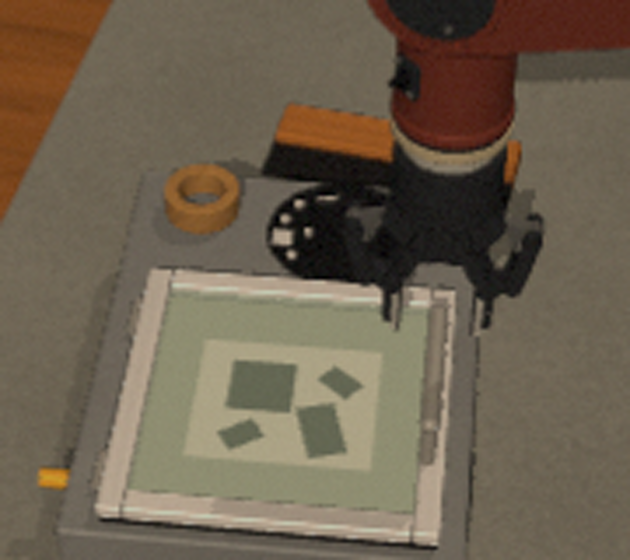

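View pics/top4.png

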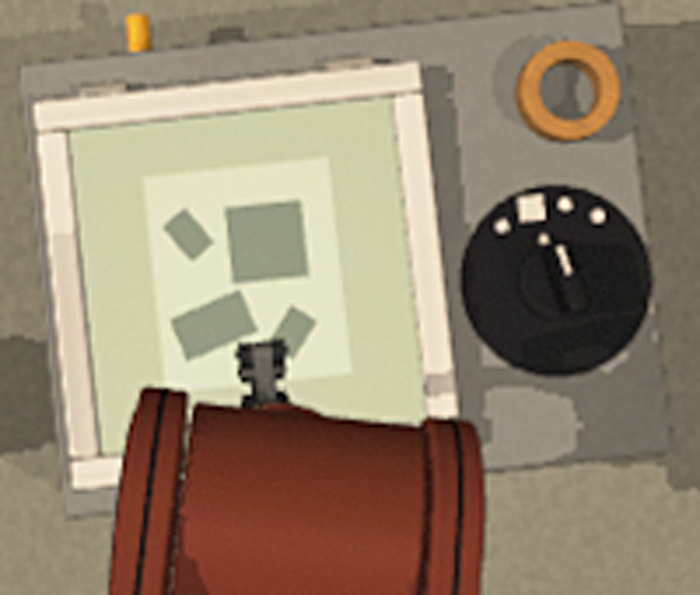

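The selector is now in full view: dot (543,238) and light line are in line with the square (531,208). The fingers straddle the handle in both views. I descend.

Call:
apply_moves --plan '[{"grip": 0.6,"slide": [0.05,-0.2,1.2],"turn": [0,0,0]},{"grip": 0.6,"slide": [0,0,1.2],"turn": [0,0,0]},{"grip": 0.6,"slide": [0,0,1.2],"turn": [0,0,0]},{"grip": 0.6,"slide": [0,0,1.2],"turn": [0,0,0]},{"grip": 0.6,"slide": [0,0,1.0],"turn": [0,0,0]},{"grip": 0.6,"slide": [0,0,0.3],"turn": [0,0,0]},{"grip": 0.6,"slide": [0,0,0],"turn": [0,0,0]},{"grip": 0.6,"slide": [0,0,0],"turn": [0,0,0]}]'

```text
clock: 8.83
position: [509.0, 32.3, 203.8]
tool_rot: [-2.084, -2.35, 0.0]
ft_force: [-0.4, -0.6, 1.1]
gripper_width: 51.3
```

```bash
python3 - <<'E'
from h import *
to([508.5,32.3,203],0.12+np.pi/2)
n="side";w=(90,250,200,380)
f=env.read_camera(n)["frame"];cv2.imwrite(f"pics/{n}5.png",cv2.resize(f[w[0]:w[1],w[2]:w[3],::-1],None,fx=3.5,fy=3.5,interpolation=cv2.INTER_CUBIC))
E
```

```text
t 8.8333 pos [509.   32.3 203.8] F [-0.4 -0.6  1.1] T [ 0.02 -0.04  0.03] w 51.26647918512291 xang 1.6908
slide cm [ 0.01 -0.04  0.08] turn [-0.0003 -0.0001  0.    ] j [-0.09  0.04  1.92  0.    1.18 -0.21]
```

View pics/side5.png

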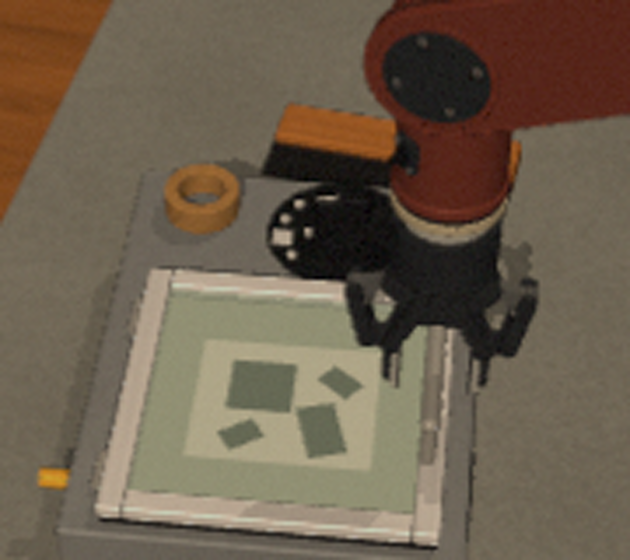

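The fingers straddle the bar at about (432,365). I close on it.

Call:
apply_moves --plan '[{"grip": 0.0,"slide": [0,0,0],"turn": [0,0,0]},{"grip": 0.0,"slide": [0,0,0],"turn": [0,0,0]},{"grip": 0.0,"slide": [0,0,0],"turn": [0,0,0]},{"grip": 0.0,"slide": [0,0,0],"turn": [0,0,0]},{"grip": 0.0,"slide": [0,0,0],"turn": [0,0,0]},{"grip": 0.0,"slide": [0,0,0],"turn": [0,0,0]},{"grip": 0.0,"slide": [0,0,0],"turn": [0,0,0]},{"grip": 0.0,"slide": [0,0,0],"turn": [0,0,0]},{"grip": 0.0,"slide": [0,0,0],"turn": [0,0,0]}]' --squeeze 70

```text
clock: 9.63
position: [509.4, 32.3, 204.7]
tool_rot: [2.083, 2.35, 0.002]
ft_force: [-1.0, 0.0, 6.3]
gripper_width: 11.9
```

```bash
python3 - <<'E'
from h import *
to([508.5,32.3,203],0.12+np.pi/2)
E
```

```text
t 9.6333 pos [509.4  32.3 204.7] F [-1.   0.   6.3] T [ 0.1   0.06 -0.01] w 11.930965020335476 xang 1.6908
slide cm [ 0.01 -0.09  0.17] turn [0.0015 0.0002 0.    ] j [-0.09  0.04  1.92  0.    1.18 -0.21]
```

Gripped (11.9 mm at 70 N). The lid moves rigidly about the hinge, which lies +236 mm in tool y and +109 mm in tool z. For each 0.005 rad row that gives y +0.054 cm, z −0.118 cm and a turn about x of +0.005.

Call:
apply_moves --plan '[{"grip": 0.0,"slide": [0,0.054,-0.118],"turn": [0.005,0,0]},{"grip": 0.0,"slide": [0,0.054,-0.118],"turn": [0.005,0,0]},{"grip": 0.0,"slide": [0,0.054,-0.118],"turn": [0.005,0,0]},{"grip": 0.0,"slide": [0,0.054,-0.118],"turn": [0.005,0,0]},{"grip": 0.0,"slide": [0,0,0],"turn": [0,0,0]},{"grip": 0.0,"slide": [0,0,0],"turn": [0,0,0]}]'

```text
clock: 10.13
position: [511.0, 32.5, 206.6]
tool_rot: [-2.075, -2.34, 0.024]
ft_force: [7.2, -0.8, -11.1]
gripper_width: 11.7
```

```bash
python3 - <<'E'
from h import *
to([508.5,32.3,203],0.12+np.pi/2)
E
```

```text
t 10.1333 pos [511.   32.5 206.6] F [  7.2  -0.8 -11.1] T [-0.02 -1.34 -0.02] w 11.661014581462837 xang 1.6906
slide cm [ 0.01 -0.24  0.36] turn [-0.0209 -0.0002 -0.0002] j [-0.09  0.06  1.9  -0.    1.21 -0.21]
```

Call:
apply_moves --plan '[{"grip": 0.0,"slide": [0,0.054,-0.118],"turn": [0.005,0,0]},{"grip": 0.0,"slide": [0,0.054,-0.118],"turn": [0.005,0,0]},{"grip": 0.0,"slide": [0,0.054,-0.118],"turn": [0.005,0,0]},{"grip": 0.0,"slide": [0,0.054,-0.118],"turn": [0.005,0,0]},{"grip": 0.0,"slide": [0,0.054,-0.118],"turn": [0.005,0,0]},{"grip": 0.0,"slide": [0,0.054,-0.118],"turn": [0.005,0,0]},{"grip": 0.0,"slide": [0,0,0],"turn": [0,0,0]},{"grip": 0.0,"slide": [0,0,0],"turn": [0,0,0]}]'

```text
clock: 10.8
position: [514.8, 33.0, 215.4]
tool_rot: [-2.062, -2.326, 0.058]
ft_force: [5.1, 1.2, -3.8]
gripper_width: 11.8
```

```bash
python3 - <<'E'
from h import *
to([508.5,32.3,203],0.12+np.pi/2)
E
```

```text
t 10.8 pos [514.8  33.  215.4] F [ 5.1  1.2 -3.8] T [ 0.01 -1.    0.01] w 11.835586091041316 xang 1.6908
slide cm [ 0.01 -0.57  1.27] turn [-0.0494  0.0001  0.    ] j [-0.08  0.07  1.86 -0.01  1.25 -0.2 ]
```

The gasket has let go: force is down to about 4 N at about 0.05 rad. I continue to about 0.12 rad.

Call:
apply_moves --plan '[{"grip": 0.0,"slide": [0,0.065,-0.142],"turn": [0.006,0,0]},{"grip": 0.0,"slide": [0,0.065,-0.142],"turn": [0.006,0,0]},{"grip": 0.0,"slide": [0,0.065,-0.142],"turn": [0.006,0,0]},{"grip": 0.0,"slide": [0,0.065,-0.142],"turn": [0.006,0,0]},{"grip": 0.0,"slide": [0,0.065,-0.142],"turn": [0.006,0,0]},{"grip": 0.0,"slide": [0,0.065,-0.142],"turn": [0.006,0,0]},{"grip": 0.0,"slide": [0,0.065,-0.142],"turn": [0.006,0,0]},{"grip": 0.0,"slide": [0,0.065,-0.142],"turn": [0.006,0,0]},{"grip": 0.0,"slide": [0,0.065,-0.142],"turn": [0.006,0,0]},{"grip": 0.0,"slide": [0,0.065,-0.142],"turn": [0.006,0,0]},{"grip": 0.0,"slide": [0,0.065,-0.142],"turn": [0.006,0,0]},{"grip": 0.0,"slide": [0,0.065,-0.142],"turn": [0.006,0,0]}]'

```text
clock: 11.8
position: [523.9, 34.1, 231.6]
tool_rot: [-2.029, -2.288, 0.139]
ft_force: [5.8, -0.4, -5.0]
gripper_width: 11.5
```

Call:
apply_moves --plan '[{"grip": 0.0,"slide": [0,0,0],"turn": [0,0,0]},{"grip": 0.0,"slide": [0,0,0],"turn": [0,0,0]},{"grip": 0.0,"slide": [0,0,0],"turn": [0,0,0]},{"grip": 0.0,"slide": [0,0,0],"turn": [0,0,0]},{"grip": 0.0,"slide": [0,0,0],"turn": [0,0,0]},{"grip": 0.0,"slide": [0,0,0],"turn": [0,0,0]}]'

```text
clock: 12.3
position: [523.9, 34.1, 231.5]
tool_rot: [-2.029, -2.288, 0.139]
ft_force: [5.8, 0.8, -4.9]
gripper_width: 11.8
```

```bash
python3 - <<'E'
from h import *
to([508.5,32.3,203],0.12+np.pi/2)
for n,w in(("top",(130,300,210,410)),("side",(90,270,200,380))):
    f=env.read_camera(n)["frame"];cv2.imwrite(f"pics/{n}6.png",cv2.resize(f[w[0]:w[1],w[2]:w[3],::-1],None,fx=3.3,fy=3.3,interpolation=cv2.INTER_CUBIC))
E
```

```text
t 12.3 pos [523.9  34.1 231.5] F [ 5.8  0.8 -4.9] T [ 0.11 -1.17  0.01] w 11.829710495953067 xang 1.6908
slide cm [ 0.01 -1.19  3.02] turn [-0.1211  0.      0.    ] j [-0.07  0.12  1.78 -0.02  1.36 -0.19]
```

View pics/side6.png

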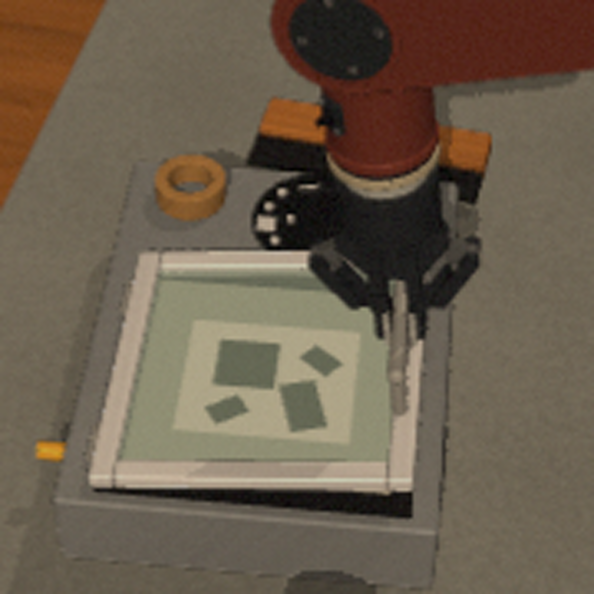

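View pics/top6.png

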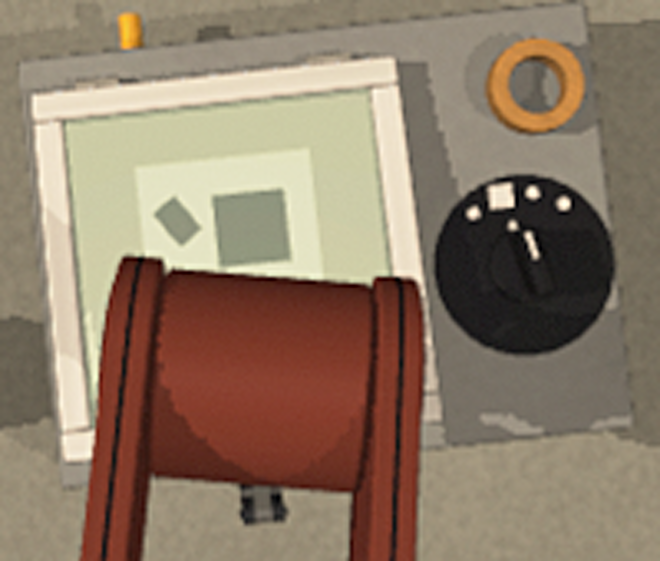

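The side view shows the lid open, its raised corner at crop (411,490), with the bar in the fingers. The top view shows the pointer still at the square (501,196). I cross-check the lid angle from the corner before handing in.

```bash
python3 - <<'E'
from h import *
s=env.read_camera("side")
c,sn=np.cos(.12),np.sin(.12)
hinge=np.array([508.7,32.2,0])+236*np.array([c,sn,0]);hinge[2]=95.5
for th in(0,.08,.12,.16,.2):
    P=hinge+125*np.array([-sn,c,0])-250*np.cos(th)*np.array([c,sn,0])+[0,0,250*np.sin(th)]
    print(th,(proj(s,P)[0]-[200,90])*3.3)
d=env.read_camera("top")["frame"]
for k in range(2): o=env.observe();print(o["clock"],np.round(o["qvel"],4),np.round(o["ft_force"],1))
E
```

```text
0 [414.2105084  516.87615452]
0.08 [414.72474698 500.78757748]
0.12 [414.18127872 492.56294463]
0.16 [413.09233097 484.23437703]
0.2 [411.45014906 475.81491413]
12.5 [-0.001  -0.0006  0.0018  0.0003  0.0004  0.0002] [ 6.  -0.1 -5.2]
12.5 [-0.001  -0.0006  0.0018  0.0003  0.0004  0.0002] [ 6.  -0.1 -5.2]
```

The corner in the image (row 490–492) agrees with 0.12 rad (predicted 492.6). The arm is still and the hold is firm, so I hand in.

```bash
python3 -c "
from bench import env
print(env.job_done()); print(env.observe()['clock'])"
```

```text
the job is handed in; nothing more can be done
None
the job is handed in; nothing more can be done
```

I turned the selector one click clockwise to the square vent mark (the 0.45 position). Then I pinched the bar handle, broke the lid free of the gasket along its hinge arc, and handed the job in at 12.5 s while holding the lid open. No verdict is reported after hand-in, so the results below are my own last checks.

- **Selector:** after release, the pointer still lined up with the square mark in the top camera picture.
- **Lid:** the tool pose and the lid's front corner in the side picture both gave about 0.12 rad, a gap of about 30 mm. It never went higher than that in any reading.
- **Hold:** the arm was still, pulling up with about 5 N (and about 6 N sideways) at a 70 N squeeze. The finger opening read 11.8 mm on the 14 mm bar. I put that down to soft pads, since the selector's 14 mm bar also read low, at 13.1 to 13.5 mm.
- **Bystanders:** the tape roll, ink jar and squeegee were not touched. The tape roll and squeegee looked undisturbed in the last pictures. The jar is outside those crops, but the arm never went near it.

No check failed.

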